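Lock the cell test dock and select the loaded bay

TASK

Lock the hold-down bar of the cell test dock: with the flat key from its stand, turn the slotted cam about a quarter turn clockwise until it seats, and put the key back upright in its stand. After the bar is locked, pull the dial out, turn it until its pointer aims at the one bay that holds a cell, and push it back fully home. Leave the loose things on the bench where they stand.

Things in the scene. Friction and masses are not known exactly. Their poses are not given: they have to be found in the camera images.
- dock: Black cell test dock, fixed, 250 (x) x 216 (y) mm. Origin: centre of its underside; x from dial towards bays, y left, z up. Front part (x -125 to -5 mm): control block, flat top 60 mm up, with the dial on a vertical axis at x -65, y 0. Behind: three bays, floor 35 mm up, centred at x 65, y 50 (left), 0 (middle), -50 (right). Besides dial and cam nothing on it is over 77 mm high.
- bar_mid (a point): Middle of the top of the steel hold-down bar, 71 mm above the bench. The bar is 24 mm wide and runs 216 mm along the dock's y (this point's y) across all bays; the slotted cam sits on its left end, at y +90 mm.
- dial (a joint): Turn of the dial, rad, clockwise from above, 0 to 1.6. Pointer angle, counter-clockwise from dock x, is 1.1 minus this. Pushed in, it sits anywhere in 0 to 0.35 (off, no bay) or in a notch: 0.7 aims at the left bay, 1.1 middle, 1.5 right. Pushed in it cannot turn (0.04 rad play in a notch). Held firmly over 0.1 rad off a notch it will not go home. Turning takes about 0.03 N m.
- dial_pull (a joint): How far the dial is pulled out (straight up), m: 0 fully home, 0.010 at its outer stop. It turns freely from 0.006 on. Sliding takes about 4 N either way and it stays where it is left.
- dial_grip (a point): Grip point on the dial's axis, 90 mm above the bench when home (100 pulled out). x along the pointer, z up. The dial is a grey bar 14 mm thick, 38 mm long, 30 mm tall, with a wedge nose and white line at the pointer end, its top 6.5 mm above this point, on a black disc of radius 23 mm whose top is 23.5 mm below this point.
- cam (a joint): Turn of the slotted cam, rad, clockwise from above: 0 is fully open, and it starts at 0 to 0.3 (slot nearly along the dock's x, across the bar), pi/2 is the hard stop where it is seated (slot in line with the bar). Turning takes about 0.06 N m and it stays where it is left.
- cam_slot (a point): Centre of the mouth of the slot in the aluminium cam head (disc of radius 18 mm), on its vertical axis, level with the head's top, 84 mm above the bench. x axis along the slot, z up. The slot is 6 mm wide, 26 mm long, 9 mm deep, closed at the ends and below.
- key: Flat loose key, about 60 g, blade down in its stand. Origin: centre of the blade's lower edge; x across thickness, y across width, z up. Steel blade 3.5 mm thick, 20 wide, 16 tall; shank 8 x 18 mm up to 34 mm; grey flat handle 12 mm thick (x), 42 wide (y), from 34 to 74 mm up. In the slot it has about 0.12 rad of play: turn it that much past the quarter turn to seat the cam.
- key_tip (a point): Centre of the lower edge of the key's blade, axes as the key's.
- key_stand: Fixed stand, left or right of the dock: steel foot 75 x 85 x 5 mm and a wooden block 60 (x) x 70 (y) mm, top 45 mm above the bench, with a pocket 15 (x) x 26 (y) mm in its middle, 40 mm deep. Origin: centre of its underside. The key hangs in the pocket by its handle's shoulders, axes nearly parallel to the stand's, key origin 11 mm above the bench.
- cell: Green wrapped cell 26 mm in diameter, 70 mm long, lying along the dock's x in one of the three bays under the hold-down bar, held fast. Origin: its middle, on its underside. The other two bays hold only a flat black blanking plate.
- driver: Bystander: loose black loudspeaker driver, 78 mm across, 34 mm high. Origin: centre of its underside.
- flux_bottle: Bystander: loose white bottle with black cap, 48 mm across, 125 mm high. Origin: centre of its underside.
- spool: Bystander: loose aluminium spool standing on its flange, 60 mm across, 46 mm high. Origin: centre of its underside.
- spare_cell: Bystander: loose green cell standing on end beside the dock, 26 mm across, 71 mm high; it is not in a bay. Origin: on its underside.

How it is judged:
On the way, in this order (a step that is already met when the one before it is completed fails the run):
1. the key's blade is in the cam's slot (horizontal distance between key_tip and cam_slot below 0.006 m and z of key_tip in the frame of cam_slot below -0.004 m), for 0.1 s.
2. the cam is turned clockwise to its seat with the blade in the slot (all of step 1 and value of joint cam above 1.4 rad), for 0.1 s.
3. the dial is pulled out (value of joint dial_pull above 0.006 m and value of joint cam above 1.4 rad), for 0.1 s.
4. the pulled-out dial is turned to aim at the bay with the cell (value of joint dial_pull above 0.004 m and ((y of cell in the frame of dock above 0.025 m and value of joint dial between 0.52 and 0.88 rad) or (y of cell in the frame of dock between -0.025 and 0.025 m and value of joint dial between 0.92 and 1.28 rad) or (y of cell in the frame of dock below -0.025 m and value of joint dial between 1.32 and 1.68 rad))), for 0.05 s.
5. the dial is pushed home there (value of joint dial_pull below 0.002 m and ((y of cell in the frame of dock above 0.025 m and value of joint dial between 0.6 and 0.8 rad) or (y of cell in the frame of dock between -0.025 and 0.025 m and value of joint dial between 1 and 1.2 rad) or (y of cell in the frame of dock below -0.025 m and value of joint dial between 1.4 and 1.6 rad))), for 0.2 s.
At the end, for the whole second after the job is handed in: The cam is within 10 degrees of its seat, the dial is within 2 mm of fully home and within 0.1 rad of the notch that aims at the bay with the cell, and the key stands at rest in its stand: within 7 mm of the stand's centre, down to within 5 mm of its seat, tilted less than 0.2 rad (all of step 5 and value of joint cam above 1.4 rad and horizontal distance between key and key_stand below 0.007 m and height (world z) of key below 0.016 m and angle between key's own z axis and vertical below 0.2 rad and linear speed of key below 0.02 m/s); the robot touches nothing.
It fails at once if the loudspeaker driver is shifted by more than 20 mm or tipped (distance of driver from where it was at the start of the episode above 0.02 m or angle between driver's own z axis and vertical above 0.4 rad).
It fails at once if the bottle is shifted by more than 20 mm or tipped (distance of flux_bottle from where it was at the start of the episode above 0.02 m or angle between flux_bottle's own z axis and vertical above 0.4 rad).
It fails at once if the spool is shifted by more than 20 mm or tipped (distance of spool from where it was at the start of the episode above 0.02 m or angle between spool's own z axis and vertical above 0.4 rad).
It fails at once if the spare cell is shifted by more than 20 mm or tipped (distance of spare_cell from where it was at the start of the episode above 0.02 m or angle between spare_cell's own z axis and vertical above 0.4 rad).
It also fails if it takes over 58 s, if anything falls off the work surface, if the arm or the gripper's body presses on something with over 40 N, if the wrist force passes 120 N, or if a joint passes its speed limit or range.

ROBOT

A 7-joint arm with a two-finger parallel gripper is mounted at the origin on the work surface. World frame = base frame: x ahead of the robot, y to its left, z up, the work surface at z = 0. Lengths are in m, angles in rad, forces in N, time in s.
With the tool pointing down it reaches from about 0.35 to 0.9 m from the base axis. Payload 8.1 kg.
Tool frame: the origin (TCP) lies at the very end of the fingers, on their centre line; the grasp point (between the pads) lies 19 mm behind it (arm.tcp_to_grasp is the distance from the TCP to the grasp point, in m); z points along the fingers, y is the line along which they close (so a half turn about z gives the same grasp; the last joint's range is limited). The gripper opens to 92 mm and grips with 3 to 60 N. Pads are 19 mm wide; open, the fingers measure 130 mm over their backs; the gripper's body (75 mm by 190 mm) begins 47 mm behind the grasp point.
Start: joints at [-1.303, 0.434, 0.025, 1.573, -0.012, 1.134, -0.075], TCP at [0.227, 0.583, 0.197] pointing down, gripper open.
Joint ranges: [-2.62, 2.62], [-0.44, 2.09], [-1.27, 1.32], [0.08, 2.57], [-1.32, 4.46], [0.12, 2], [-2.74, 2.74]. Speed limits (rad/s): [2.22, 2.22, 3.01, 3.01, 3.14, 3.14, 3.14].

INTERFACE

Orientations are given as a rotation vector (axis times angle).
In Python, from cell import arm, camrig gives the robot as it stands (arm), with the cameras (camrig).
- The arm moves only by the tool nudge_tcp, called after ">>>" by a JSON object that holds its "op" and its "data", one argument or row to a line. Schema: {"type":"object","properties":{"rows":{"type":"array","items":{"type":"array","items":{"type":"array","items":{"type":"number"},"minItems":5,"maxItems":5},"minItems":1,"maxItems":10},"minItems":1,"maxItems":1},"grip_n":{"type":"number"},"only":{"type":"string"},"quiet":{"type":"boolean"},"lines":{"type":"string"}},"required":["rows"],"additionalProperties":false}. rows is a list that holds a single list of rows (three levels of brackets), with 1 to 10 rows, each of 5 numbers: dx, dy, dz in shares of the most that a row can go, 1 being 50 mm, then a turn about the tool's z in fractions of the full range, 1 being 180 degrees, then the opening from 0.0 (shut) to 1.0 (fully open); each row shifts and turns the commanded pose from where the row before left it, along the tool's axes as they then stand; what a row does not reach is not made up. A row lasts 1/10 s, in which the tool goes at most 0.05 m and 0.15 rad, less where a joint would pass 70% of its speed; a pose out of reach is approached as far as the arm can. The fingers move at their own pace and stop on an object; grip_n is the grip in N (left out, the last holds). Time passes only in rows, so rows that do not move let the fingers close. The tool returns the time, the measured TCP pose, the force, the opening and the grip force at its end. only (a regular expression) keeps the lines of the reply that match it, lines (a string "A,B") keeps lines A to B, and quiet returns only ok. Input that does not fit is refused with a message, and nothing moves.
- arm.observe(): the state, without advancing time (a new reading comes with each control period).
- camrig.get_image(name): name is "side" or "top"; returns a dict with "image" (480x640x3 uint8, blue, green, red), "fx", "fy", "cx", "cy" (pixels), "distortion" ([k1, k2, p1, p2, k3] as OpenCV has them; the pictures are not rectified), "cam_to_world" (4x4, takes a point from camera to world coordinates). Camera axes: x right, y down, z forward; pixel columns grow to the right and rows downward; lengths in m; the calibration is good to about 2 mm. A picture is of the moment at which its call begins. There is no depth.
- arm.sign_off(): hands the job in; it is judged then, once.
The state is a dict: "clock": time; "joints": joint angles; "dq": joint speeds; "joint_efforts": joint torques, N m; "position": TCP position; "ee_rot": TCP orientation; "force": force on the tool from outside, world axes, zero at the start; "ft_torque": the same for the moment, N m; "width": opening from 0.0 (shut) to 1.0 (fully open); "gripper_force": force on a finger pad.
Only numpy, scipy, OpenCV 4.12 (cv2) and the standard library are available. Lean on these libraries where they do the work, as an engineer would, in place of code of your own. Each camera call takes 0.05 s, during which the arm holds its last target. There are 200 camera calls.

## Working session

There is one attempt and no reset: what is moved stays moved. The work goes in short steps, Python scripts to look and compute and a tool call to move; the robot and the scene stay as the last step left them, time stands still between calls to the robot, and variables do not carry over. Pictures are saved under pics/ and viewed, at most 10 in all, crops included, and the job is handed in when it is done.

```bash
ls; mkdir -p pics; python3 - <<'E'
from cell import arm, camrig
import cv2
for n in("top","side"):
    d=camrig.get_image(n); cv2.imwrite(f"pics/{n}0.png",d["image"]); print(n,d["fx"],d["fy"],d["cx"],d["cy"],d["distortion"],d["cam_to_world"])
print(arm.observe(),arm.tcp_to_grasp)
E
```

```text
cell.py
pics
top 449.1763224267395 449.1763224267395 313.77833413733794 245.02251471154813 [0.02438451 0.         0.         0.         0.        ] [[-0.00198184 -0.99725489  0.07401857  0.44034332]
 [-0.99999589  0.00212971  0.00191882 -0.01181236]
 [-0.00207119 -0.07401446 -0.99725502  0.80466689]
 [ 0.          0.          0.          1.        ]]
side 437.989511195945 437.989511195945 324.0999394891268 235.76570019538826 [-0.09194938  0.          0.          0.          0.        ] [[-9.77795438e-01 -1.15460157e-01  1.74885772e-01  3.71971108e-01]
 [-2.09561512e-01  5.39651182e-01 -8.15389830e-01  6.42787289e-01]
 [-2.32275909e-04 -8.33933783e-01 -5.51864469e-01  5.04932618e-01]
 [ 0.00000000e+00  0.00000000e+00  0.00000000e+00  1.00000000e+00]]
{'clock': 0.1, 'joints': array([-1.30258257,  0.43513789,  0.02499963,  1.57405703, -0.01156812,
        1.13396761, -0.07508406]), 'dq': array([-6.09656298e-04, -1.01166282e-03,  2.05385358e-03, -1.43979979e-03,
        1.77342803e-04,  7.05867151e-05, -1.87258753e-03]), 'joint_efforts': array([ 3.48520145e-03, -6.69117594e+01,  9.88113731e-01, -3.15138960e+01,
       -6.05395390e-02,  3.75069177e-02,  4.24110539e-06]), 'position': array([0.22637632, 0.58200786, 0.19581366]), 'ee_rot': array([-5.79222818e-01, -3.08763745e+00,  2.23458069e-03]), 'force': array([-0.14334427,  0.44945095,  0.65265134]), 'ft_torque': array([-0.00636073, -0.01566145,  0.00771498]), 'gripper_force': 0.0, 'width': 1.001126175416469} 0.0188
```

View pics/top0.png

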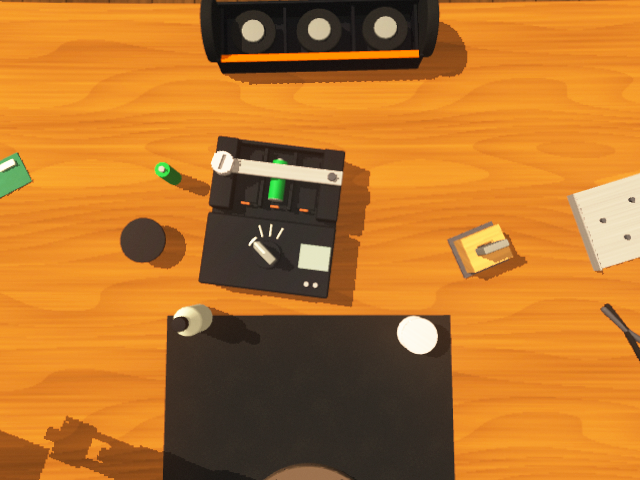

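View pics/side0.png

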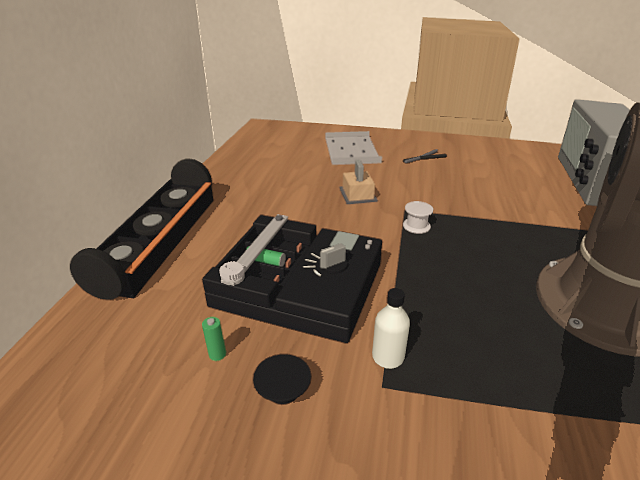

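The top view shows the dock around (275,215), with the cam at (222,161), the cell at (278,180), the dial at (264,250) and the key in its stand at (490,248). Next I'll zoom in to measure them.

```bash
python3 - <<'E'
import cv2,numpy as np
t=cv2.imread("pics/top0.png");s=cv2.imread("pics/side0.png")
def crop(im,x,y,w,h,k):
    return cv2.resize(np.clip(im[y:y+h,x:x+w].astype(float)*1.3,0,255).astype(np.uint8),None,fx=k,fy=k,interpolation=cv2.INTER_CUBIC)
c=np.zeros((600,800,3),np.uint8)
c[:510,:450]=crop(t,198,132,150,170,3)
c[:350,450:800]=crop(t,447,217,70,70,5)
c[350:600,450:700]=crop(s,335,155,50,50,5)
cv2.imwrite("pics/c1.png",c)
c=np.zeros((600,800,3),np.uint8)
c[:]=crop(s,200,200,200,150,4)
cv2.imwrite("pics/c2.png",c)
E
```

```text
(no output)
```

View pics/c1.png

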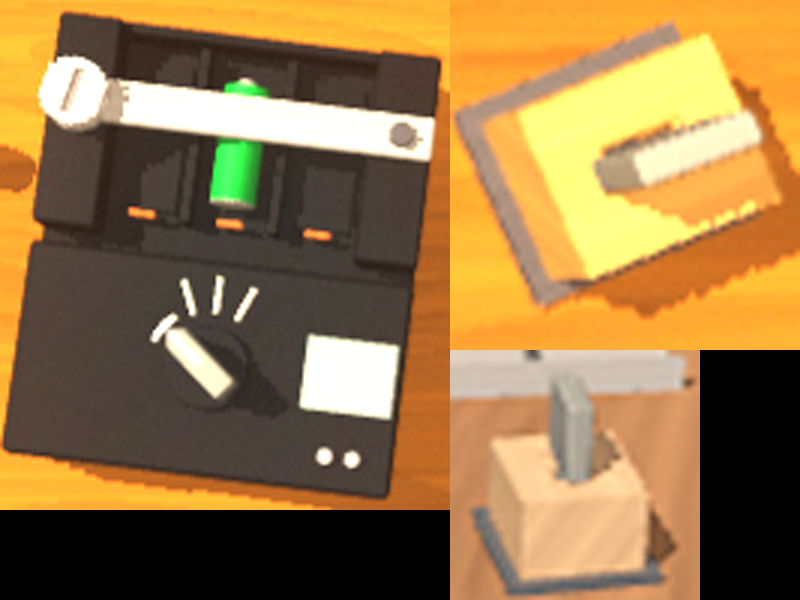

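View pics/c2.png

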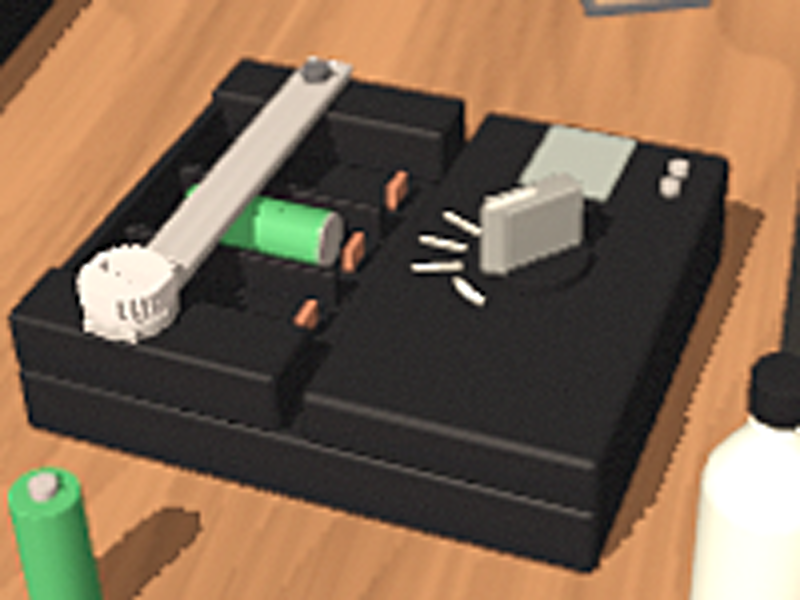

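The cell lies in the middle bay, with empty bays on both sides. Cam top centre is near crop (72,92), the dial bar runs from (178,325) to (221,386), and the key handle top runs from (635,175) to (762,130). I'll fit poses from these and the side view.

```bash
cat > h.py <<'E'
import numpy as np,cv2
from cell import arm, camrig
CAL={}
def cal(n):
    if n not in CAL:
        d=camrig.get_image(n);K=np.array([[d["fx"],0,d["cx"]],[0,d["fy"],d["cy"]],[0,0,1]])
        CAL[n]=(K,np.array(d["distortion"]),np.array(d["cam_to_world"]))
    return CAL[n]
def ray(n,p,z):
    K,D,T=cal(n);q=cv2.undistortPoints(np.array([[p]],float),K,D)[0,0]
    r=T[:3,:3]@[q[0],q[1],1];o=T[:3,3];return o+r*(z-o[2])/r[2]
def proj(n,P):
    K,D,T=cal(n);R=T[:3,:3].T
    return cv2.projectPoints(np.atleast_2d(P).astype(float),cv2.Rodrigues(R)[0],-R@T[:3,3],K,D)[0][:,0]
def frame():
    s=arm.observe();R=cv2.Rodrigues(np.array(s["ee_rot"]))[0];return s,np.array(s["position"]),R
def togo(P,yaw=None):
    "shift in tool axes to bring TCP to P, and turn about tool z so that tool y lies along world angle yaw (mod pi)"
    s,p,R=frame();d=R.T@(np.array(P)-p)
    a=np.arctan2(R[1,1],R[0,1]);t=0 if yaw is None else -((yaw-a+np.pi/2)%np.pi-np.pi/2)
    print("t",round(s["clock"],2),"pos",p.round(4),"yawY",round(a,3),"go",d.round(4),"turn",round(t,3),"j7",s["joints"][6].round(2),"tilt",R[:,2].round(3),"F",s["force"].round(1))
E
python3 - <<'E'
from h import *
from scipy.optimize import least_squares
A=lambda u,v:(198+(u+.5)/3-.5,132+(v+.5)/3-.5)
B=lambda u,v:(447+(u-450+.5)/5-.5,217+(v+.5)/5-.5)
C=lambda u,v:(200+(u+.5)/4-.5,200+(v+.5)/4-.5)
S=lambda u,v:(335+(u-450+.5)/5-.5,155+(v-350+.5)/5-.5)
pr=lambda n,p,z:print(n,p,ray(n,p,z)[:2].round(4))
print("cam");pr("top",A(72,91),.084);pr("side",C(127,277),.084)
print("dialtop ends");a=ray("top",A(178,332),.0965);b=ray("top",A(221,386),.0965);print(a,b,np.arctan2(*(a-b)[1::-1]))
print("bar right");pr("top",A(432,139),.071)
print("control FL,FR,BL");[pr("top",A(*q),.06) for q in((3,452),(388,497),(35,240),(413,268))]
pr("side",C(595,465),.06);pr("side",C(727,160),.06)
print("key top ends");a=ray("top",B(637,174),.085);b=ray("top",B(762,130),.085);print(a,b,(a+b)/2,np.arctan2(*(a-b)[1::-1]))
print("stand corners");q=[ray("top",B(*u),.045)[:2] for u in((522,98),(712,33),(780,205),(585,280))];print(np.round(q,4),np.mean(q,0))
q=[ray("side",S(*u),.045)[:2] for u in((488,440),(520,500),(645,487),(603,425))];print(np.round(q,4),np.mean(q,0))
print("cell");pr("top",A(232,205),.048);pr("top",A(245,85),.048)
E
```

```text
cam
top (221.66666666666666, 162.0) [0.6298 0.1393]
side (231.375, 268.875) [0.628  0.1434]
dialtop ends
[0.49736129 0.07933274 0.0965    ] [0.46883863 0.0565281  0.0965    ] 0.6744523940699945
bar right
top (341.66666666666663, 178.0) [ 0.6059 -0.0568]
control FL,FR,BL
top (198.66666666666666, 282.33333333333337) [0.4343 0.1797]
top (327.0, 297.33333333333337) [ 0.4091 -0.032 ]
top (209.33333333333334, 211.66666666666669) [0.5518 0.1639]
top (335.33333333333337, 221.0) [ 0.5357 -0.0464]
side (348.375, 315.875) [0.4347 0.1833]
side (381.375, 239.625) [ 0.4084 -0.024 ]
key top ends
[ 0.48295787 -0.28243779  0.085     ] [ 0.49697526 -0.32249756  0.085     ] [ 0.48996657 -0.30246768  0.085     ] 1.9073925665686589
stand corners
[[ 0.5112 -0.2596]
 [ 0.5331 -0.3241]
 [ 0.4748 -0.3449]
 [ 0.4496 -0.279 ]] [ 0.49218121 -0.30190413]
[[ 0.5331 -0.319 ]
 [ 0.5072 -0.2585]
 [ 0.4521 -0.2843]
 [ 0.4804 -0.3482]] [ 0.49321845 -0.30250437]
cell
top (275.0, 200.0) [0.5735 0.0555]
top (279.3333333333333, 160.0) [0.6426 0.0483]
```

```bash
python3 - <<'E'
from h import *
print(frame()[2].round(3)); togo([.491,-.302,.2],.335)
E
```

```text
[[-0.932  0.362 -0.   ]
 [ 0.362  0.932 -0.001]
 [-0.    -0.001 -1.   ]]
t 0.2 pos [0.2264 0.5822 0.1961] yawY 1.2 go [-0.567  -0.7282 -0.0032] turn 0.865 j7 -0.08 tilt [-0.    -0.001 -1.   ] F [-0.1  0.3 -0.2]
```

Units first: shifts go in shares of 50 mm and turns go in shares of 180 degrees. So -0.036 m is -0.72, -0.028 m is -0.56.

>>> {"op": "nudge_tcp", "data": {
  "rows": [
    [[-0.56,-0.72,0,0,1],[-0.56,-0.72,0,0,1],[-0.56,-0.72,0,0,1],[-0.56,-0.72,0,0,1],[-0.56,-0.72,0,0,1],[-0.56,-0.72,0,0,1],[-0.56,-0.72,0,0,1],[-0.56,-0.72,0,0,1],[-0.56,-0.72,0,0,1],[-0.56,-0.72,0,0,1]]
  ],
  "grip_n": 25
}}

```text
clock: 1.2
position: [0.3571, 0.1437, 0.1967]
ee_rot: [0.579, 3.088, 0.001]
force: [0.9, -0.2, 0.0]
width: 1.001
gripper_force: 0.0
```

>>> {"op": "nudge_tcp", "data": {
  "rows": [
    [[-0.56,-0.72,0,0,1],[-0.56,-0.72,0,0,1],[-0.56,-0.72,0,0,1],[-0.56,-0.72,0,0,1],[-0.56,-0.72,0,0,1],[-0.56,-0.72,0,0,1],[-0.56,-0.72,0,0,1],[-0.56,-0.72,0,0,1],[-0.56,-0.72,0,0,1],[-0.56,-0.72,0,0,1]]
  ]
}}

```text
clock: 2.2
position: [0.4879, -0.2931, 0.1964]
ee_rot: [0.578, 3.088, 0.0]
force: [0.4, -0.2, -0.1]
width: 1.001
gripper_force: 0.0
```

>>> {"op": "nudge_tcp", "data": {
  "rows": [
    [[0,0,0,0.0458,0.8],[0,0,0,0.0458,0.8],[0,0,0,0.0458,0.7],[0,0,0,0.0458,0.6],[0,0,0,0.0458,0.6],[0,0,0,0.0462,0.6],[0,0,0,0,0.6]]
  ]
}}

```text
clock: 2.9
position: [0.4875, -0.2912, 0.1963]
ee_rot: [-1.822, -2.558, 0.001]
force: [-0.3, -0.5, -0.8]
width: 0.6
gripper_force: 0.0
```

```bash
python3 -c "
from h import *
togo([.491,-.302,.052],.335)"
```

```text
t 2.9 pos [ 0.4875 -0.2912  0.1963] yawY 0.333 go [-0.0114 -0.0002  0.1443] turn -0.002 j7 1.15 tilt [-0.001 -0.    -1.   ] F [-0.3 -0.5 -0.8]
```

Scaled: 0.03 m is 0.6, 0.018 m is 0.36.

>>> {"op": "nudge_tcp", "data": {
  "rows": [
    [[-0.228,0,0.6,0,0.5],[0,0,0.6,0,0.5],[0,0,0.6,0,0.5],[0,0,0.6,0,0.5],[0,0,0.36,0,0.5],[0,0,0.1,0,0.5],[0,0,0,0,0.5]]
  ]
}}

```text
clock: 3.6
position: [0.4909, -0.3021, 0.0532]
ee_rot: [-1.817, -2.562, 0.0]
force: [-0.5, 0.0, 1.3]
width: 0.501
gripper_force: 0.0
```

```bash
python3 - <<'E'
from h import *
togo([.491,-.302,.052],.335)
im=camrig.get_image("side")["image"]
im2=camrig.get_image("top")["image"]
a=cv2.resize(im[100:250,290:440],(600,600),interpolation=cv2.INTER_CUBIC)
cv2.imwrite("pics/g1.png",a)
E
```

```text
t 3.6 pos [ 0.4909 -0.3021  0.0532] yawY 0.337 go [0.0001 0.0001 0.0012] turn 0.002 j7 1.31 tilt [-0.001  0.001 -1.   ] F [-0.5  0.   1.3]
```

View pics/g1.png

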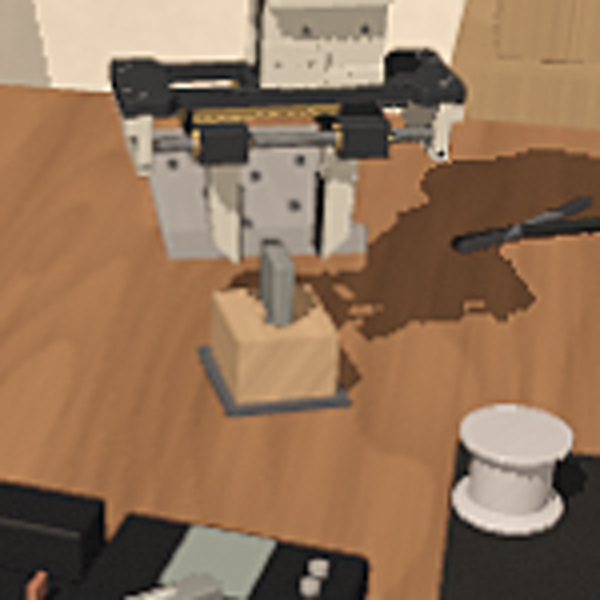

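The fingertips show at crop (240,255) and (335,255), seemingly higher than the key. I'll check that against projection before closing.

```bash
python3 - <<'E'
from h import *
s,p,R=frame();print(s["clock"],p)
for P in (p,p+R[:,1]*.023,p-R[:,1]*.023): print((proj("side",P)[0]-[290,100])*4)
im=camrig.get_image("side")["image"]
cv2.imwrite("pics/g2.png",cv2.resize(im[100:250,290:440],(400,400),interpolation=cv2.INTER_CUBIC))
E
```

```text
3.7 [ 0.49176613 -0.30273568  0.05449071]
[272.64575679 293.72373627]
[234.57155904 295.71501014]
[310.50655056 291.76481291]
```

View pics/g2.png

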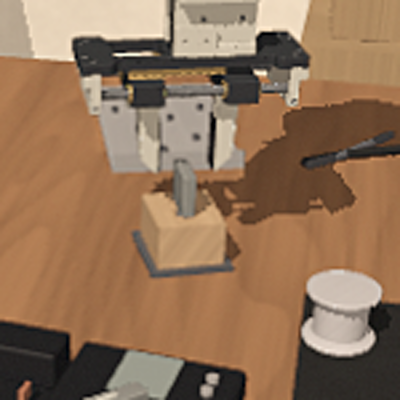

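```bash
python3 - <<'E'
from h import *
s,p,R=frame();print(s["clock"],p)
im=camrig.get_image("top")["image"];sd=camrig.get_image("side")["image"].copy()
b=sd[130:200,325:385];k=8
b=cv2.resize(b,None,fx=k,fy=k,interpolation=cv2.INTER_CUBIC)
for w in (-.023,.023):
  for h,c in((0,(0,0,255)),(.02,(0,255,0)),(.045,(255,0,0))):
    q=(proj("side",p+R[:,1]*w-R[:,2]*h)[0]-[325,130])*k; cv2.circle(b,tuple(int(v) for v in q),5,c,2)
a=cv2.resize(im[200:320,420:540],(320,320))
c=np.zeros((560,800,3),np.uint8);c[:,:480]=b;c[:320,480:]=a;cv2.imwrite("pics/g3.png",c)
E
```

```text
3.8 [ 0.49197594 -0.30271878  0.05469316]
```

View pics/g3.png

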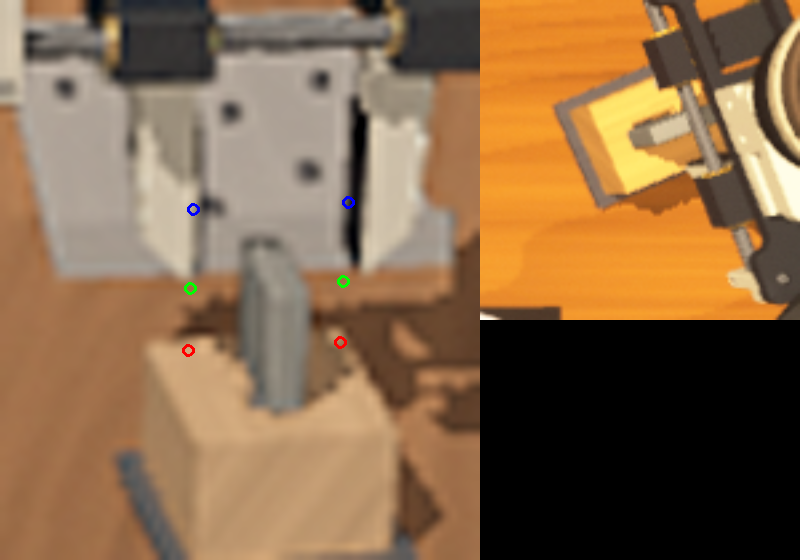

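The top view is ambiguous because the gripper leans in perspective. One composite zoom with projected points should show where the fingertips really are.

```bash
python3 - <<'E'
from h import *
s,p,R=frame();print(s["clock"],p,s["force"],s["joints"])
im=camrig.get_image("top")["image"];k=10;x0,y0=465,215
b=cv2.resize(im[y0:y0+60,x0:x0+80],None,fx=k,fy=k,interpolation=cv2.INTER_CUBIC)
for w in (-.023,.023):
  for h,c in((0,(0,0,255)),(.0245,(0,255,0)),(.045,(255,0,0))):
    q=(proj("top",p+R[:,1]*w-R[:,2]*h)[0]-[x0,y0]+.5)*k; cv2.circle(b,tuple(int(v) for v in q),5,c,2)
cv2.imwrite("pics/g4.png",b)
E
```

```text
3.95 [ 0.49171373 -0.30239688  0.05425444] [ 0.00896946 -0.37235254 -0.51331785] [-0.04029762  0.60640519  0.73724932  1.89059862 -0.535471    0.85053544
  1.30864488]
```

View pics/g4.png

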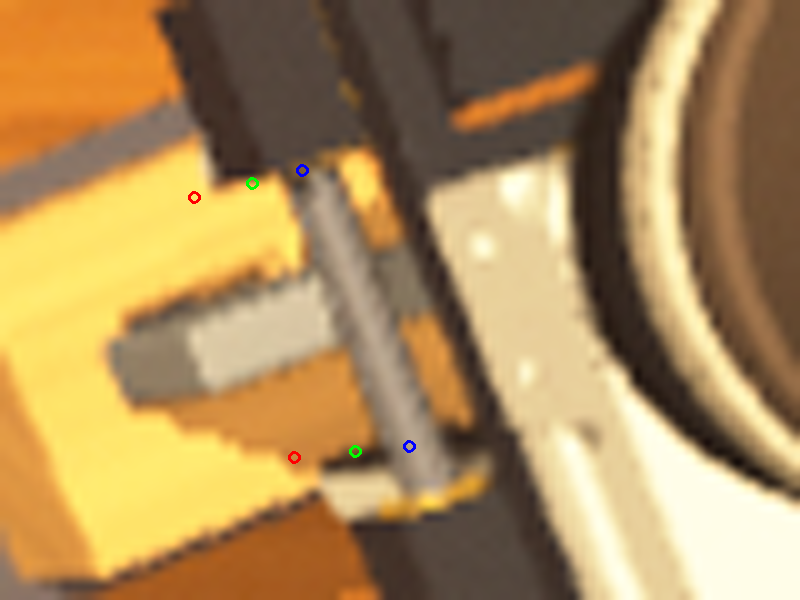

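Both views agree: the real fingertips sit about 20–25 mm higher than the reported TCP. I'll confirm by easing down with the force sensor watched.

Scaled: 0.002 m is 0.04.

>>> {"op": "nudge_tcp", "data": {
  "rows": [
    [[0,0,0.04,0,0.5],[0,0,0.04,0,0.5],[0,0,0.04,0,0.5]]
  ]
}}

```text
clock: 4.35
position: [0.4912, -0.3022, 0.0473]
ee_rot: [-1.82, -2.561, -0.0]
force: [-0.8, 0.8, -0.3]
width: 0.501
gripper_force: 0.0
```

>>> {"op": "nudge_tcp", "data": {
  "rows": [
    [[0,0,0.04,0,0.5],[0,0,0.02,0,0.5],[0,0,0,0,0.5]]
  ]
}}

```text
clock: 4.65
position: [0.4911, -0.3022, 0.0443]
ee_rot: [-1.82, -2.56, 0.0]
force: [-0.5, 0.6, -1.1]
width: 0.5
gripper_force: 0.0
```

Scaled: 0.002 m is 0.04.

>>> {"op": "nudge_tcp", "data": {
  "rows": [
    [[0,0,0.04,0,0.5],[0,0,0.04,0,0.5],[0,0,0,0,0.5]]
  ]
}}

```text
clock: 4.95
position: [0.4911, -0.3021, 0.0402]
ee_rot: [-1.82, -2.56, 0.0]
force: [-0.2, 0.2, 0.2]
width: 0.497
gripper_force: 0.0
```

>>> {"op": "nudge_tcp", "data": {
  "rows": [
    [[0,0,0.04,0,0.5],[0,0,0.04,0,0.5],[0,0,0,0,0.5]]
  ]
}}

```text
clock: 5.25
position: [0.4911, -0.3021, 0.0362]
ee_rot: [-1.82, -2.56, -0.0]
force: [-0.2, 0.6, 1.2]
width: 0.498
gripper_force: 0.0
```

```bash
python3 - <<'E'
from h import *
from scipy.optimize import least_squares
f=lambda P:np.r_[proj("top",P)[0]-[497.5,260.8],proj("side",P)[0]-[369.7,163.3]]
r=least_squares(f,[.47,-.3,.07]);print(r.x,r.fun)
s,p,R=frame();p0=np.array([.4917,-.3025,.0544]);print("tool rel",R.T@(r.x-p0))
E
```

```text
[ 0.46733373 -0.30444774  0.08237721] [ 0.04337742  0.41982148 -0.61720957 -0.03314249]
tool rel [ 0.00617154 -0.02365507 -0.02797468]
```

Confirmed: the reported z is about 26 mm below the real fingertips. Heights will be taken relative to the key's known seat.

Scaled: 0.003 m is 0.06.

>>> {"op": "nudge_tcp", "data": {
  "rows": [
    [[0,0,0.06,0,0.5],[0,0,0.06,0,0.5],[0,0,0,0,0.5]]
  ]
}}

```text
clock: 5.65
position: [0.491, -0.302, 0.03]
ee_rot: [-1.82, -2.56, 0.0]
force: [-1.1, -0.0, -0.3]
width: 0.5
gripper_force: 0.0
```

>>> {"op": "nudge_tcp", "data": {
  "rows": [
    [[0,0,0.02,0,0.5],[0,0,0.02,0,0.5],[0,0,0.02,0,0.5],[0,0,0.02,0,0.5],[0,0,0,0,0.5]]
  ]
}}

```text
clock: 6.15
position: [0.4912, -0.3022, 0.0264]
ee_rot: [-1.82, -2.56, -0.0]
force: [0.4, -0.3, -0.8]
width: 0.498
gripper_force: 0.0
```

Close on the key.

>>> {"op": "nudge_tcp", "data": {
  "rows": [
    [[0,0,0,0,0.3],[0,0,0,0,0.2],[0,0,0,0,0.15],[0,0,0,0,0.05],[0,0,0,0,0],[0,0,0,0,0],[0,0,0,0,0],[0,0,0,0,0]]
  ],
  "grip_n": 30
}}

```text
clock: 6.95
position: [0.4912, -0.3022, 0.0265]
ee_rot: [-1.82, -2.561, -0.0]
force: [0.0, -0.0, 0.5]
width: 0.126
gripper_force: 30.0
```

```bash
python3 -c "
from h import *
togo([.491,-.302,.026],.335)"
```

```text
t 6.95 pos [ 0.4912 -0.3022  0.0265] yawY 0.335 go [ 0.0003 -0.0001  0.0005] turn -0.0 j7 1.34 tilt [ 0.  0. -1.] F [ 0.  -0.   0.5]
```

Key held (11.6 mm wide); its tip z is the reported z minus 0.0155. Next: lift it, and measure the slot from the earlier pictures in code.

Scaled: -0.04 m is -0.8, -0.035 m is -0.7.

>>> {"op": "nudge_tcp", "data": {
  "rows": [
    [[0,0,-0.4,0,0],[0,0,-0.7,0,0],[0,0,-0.8,0,0],[0,0,-0.4,0,0],[0,0,0,0,0]]
  ]
}}

```text
clock: 7.45
position: [0.4927, -0.3035, 0.1444]
ee_rot: [1.817, 2.557, 0.002]
force: [0.5, -0.2, -1.4]
width: 0.134
gripper_force: 30.0
```

```bash
python3 - <<'E'
from h import *
from scipy.optimize import least_squares
t=cv2.imread("pics/top0.png")
g=cv2.cvtColor(t,cv2.COLOR_BGR2GRAY)
print(g[149:175,209:238])
sd=cv2.cvtColor(cv2.imread("pics/side0.png"),cv2.COLOR_BGR2GRAY);print(sd[258:286,217:248])
togo([.629,.141,.1415],1.25)
E
```

```text
[[159 161 160 160 161 161 163  87  57  54  55  54  53  54  54  54  54  52
   53  52  52  53  52  52  50  50  53  43  31]
 [158 160 159 159 159 161 161  82  56  54  97  99  58  96  95  57  53  52
   53  53  52  52  52  53  51  50  52  42  32]
 [163 160 160 159 157 160 158  70 199 204 211 238 237 239 240 209 204 114
   61  53  52  50  53  53  50  52  52  39  32]
 [164 166 162 158 160 181 162 100 244 247 247 250 250 251 250 248 247 240
  209 115  58  53  51  50  50  53  49  37  31]
 [164 164 163 163 162 230 241 240 250 250 250 250 250 250 245 251 251 251
  247 238 177  76  53  51  52  50  50  36  30]
 [163 162 162 163 163 247 250 250 250 251 250 250 250 244 193 207 219 242
  250 250 244 208  92  53  52  51  45  36  30]
 [167 164 165 166 185 250 251 250 250 250 250 250 250 213 128 146 165 233
  249 250 250 237 133  60  51  53  43  35  30]
 [166 168 168 166 230 250 250 250 250 250 250 250 250 161 126 173 195 245
  250 250 250 247 238 159  71  53  43  36  
[... 5236 characters left out ...]
0 128 115 108 103  43  28  29  34  33  32]
 [ 55  50  43  27 171 169 161 162 164 167 167 162 162 182 180 178 155 136
  147 139 134 123 120  55  21  29  31  33  33  32  31]
 [ 43  48  51  48  41  36  80 160 175 167 160 157 161 169 176 193 174  82
  100 138 136 116  62  26  28  33  35  32  35  34  34]
 [ 29  31  34  33  41  44  42  37  53 119 162 171 167 166 169 175 156  87
   84  69  44  28  27  30  32  32  31  32  32  36  32]
 [ 33  34  32  32  27  29  29  31  36  34  36  57  59  40  74 115 169  60
   18  24  25  28  30  32  29  32  33  32  33  34  33]]
t 7.45 pos [ 0.4927 -0.3035  0.1444] yawY 0.335 go [0.375  0.2748 0.0027] turn -0.915 j7 1.22 tilt [ 0.005 -0.002 -1.   ] F [ 0.5 -0.2 -1.4]
```

```bash
python3 - <<'E'
from h import *
print(ray("top",(221.74,161.2),.084),ray("side",(230.9,268),.084))
a=ray("top",(209+15.47-.5,155),.084);b=ray("top",(209+11.1-.5,167),.084);print("slot yaw",np.arctan2(a[1]-b[1],a[0]-b[0]))
togo([.630,.1395,.1415],-.35+np.pi/2)
E
```

```text
[0.63107952 0.13923802 0.084     ] [0.62954622 0.14143691 0.084     ]
slot yaw -0.3339088897717928
t 7.55 pos [ 0.4913 -0.3019  0.1413] yawY 0.335 go [3.712e-01 2.763e-01 1.000e-04] turn -0.886 j7 1.22 tilt [ 0.  0. -1.] F [ 0.4 -0.2 -1.1]
```

Scaled: 0.037 m is 0.74, 0.0276 m is 0.552.

>>> {"op": "nudge_tcp", "data": {
  "rows": [
    [[0.74,0.552,0,0,0],[0.74,0.552,0,0,0],[0.74,0.552,0,0,0],[0.74,0.552,0,0,0],[0.74,0.552,0,0,0],[0.74,0.552,0,0,0],[0.74,0.552,0,0,0],[0.74,0.552,0,0,0],[0.74,0.552,0,0,0],[0.74,0.552,0,0,0]]
  ]
}}

```text
clock: 8.55
position: [0.6296, 0.1399, 0.1397]
ee_rot: [-1.819, -2.559, 0.003]
force: [1.6, -0.5, -1.4]
width: 0.129
gripper_force: 30.0
```

>>> {"op": "nudge_tcp", "data": {
  "rows": [
    [[0,0,0,-0.0474,0],[0,0,0,-0.0474,0],[0,0,0,-0.0474,0],[0,0,0,-0.0474,0],[0,0,0,-0.0474,0],[0,0,0,-0.0477,0],[0,0,0,0,0],[0,0,0,0,0]]
  ]
}}

```text
clock: 9.35
position: [0.6296, 0.1378, 0.1403]
ee_rot: [-0.54, -3.093, 0.001]
force: [-0.6, -0.2, -0.1]
width: 0.13
gripper_force: 30.0
```

```bash
python3 -c "
from h import *
togo([.6305,.140,.1125],-.34+np.pi/2)"
```

```text
t 9.35 pos [0.6296 0.1378 0.1403] yawY 1.225 go [-0.0001  0.0024  0.0278] turn -0.005 j7 1.22 tilt [-0.002 -0.    -1.   ] F [-0.6 -0.2 -0.1]
```

Scaled: 0.012 m is 0.24, 0.01 m is 0.2, -0.005 rad / 3.1416 = -0.0016.

>>> {"op": "nudge_tcp", "data": {
  "rows": [
    [[0,0.048,0.24,-0.0016,0],[0,0,0.24,0,0],[0,0,0.2,0,0],[0,0,0.06,0,0],[0,0,0,0,0],[0,0,0,0,0]]
  ]
}}

```text
clock: 9.95
position: [0.6313, 0.1401, 0.1047]
ee_rot: [0.526, 3.097, -0.0]
force: [-0.2, -0.8, -0.1]
width: 0.126
gripper_force: 30.0
```

```bash
python3 - <<'E'
from h import *
togo([.6305,.140,.1025],-.34+np.pi/2)
for n in("side","top"): cv2.imwrite(f"pics/h_{n}.png",camrig.get_image(n)["image"])
s,p,R=frame();T=p+[0,0,-.0155]
print("tip proj",proj("side",T),proj("top",T))
a=cv2.resize(cv2.imread("pics/h_side.png")[225:295,200:260],None,fx=8,fy=8,interpolation=cv2.INTER_CUBIC)
b=cv2.resize(cv2.imread("pics/h_top.png")[140:180,200:240],None,fx=8,fy=8,interpolation=cv2.INTER_CUBIC)
c=np.zeros((560,800,3),np.uint8);c[:,:480]=a;c[:320,480:]=b;cv2.imwrite("pics/k1.png",c)
E
```

```text
t 9.95 pos [0.6313 0.1401 0.1047] yawY 1.235 go [ 0.0007 -0.0003  0.0022] turn 0.004 j7 1.25 tilt [ 0. -0. -1.] F [-0.2 -0.8 -0.1]
tip proj [[229.64101528 264.54431847]] [[220.46138903 160.06401777]]
```

View pics/k1.png

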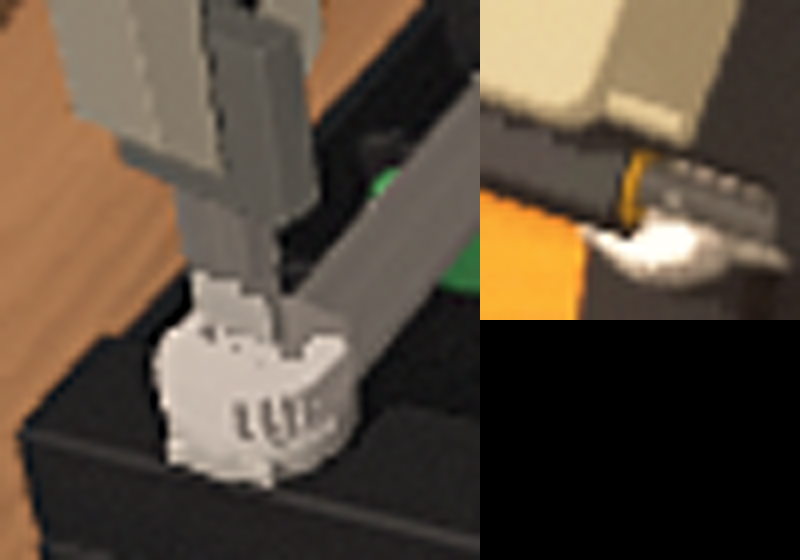

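The blade sits just over the cam head, its lower edge around crop (205–275, 325–345) against the slot line. I'll descend in small steps.

Scaled: 0.002 m is 0.04, 0.001 m is 0.02.

>>> {"op": "nudge_tcp", "data": {
  "rows": [
    [[0,0,0.04,0,0],[0,0,0.02,0,0],[0,0,0.02,0,0],[0,0,0.02,0,0],[0,0,0,0,0]]
  ]
}}

```text
clock: 10.65
position: [0.631, 0.1401, 0.0993]
ee_rot: [-0.525, -3.097, 0.0]
force: [-0.5, 0.4, -0.8]
width: 0.128
gripper_force: 30.0
```

>>> {"op": "nudge_tcp", "data": {
  "rows": [
    [[0,0,0.02,0,0],[0,0,0.02,0,0],[0,0,0,0,0]]
  ]
}}

```text
clock: 10.95
position: [0.631, 0.1401, 0.0974]
ee_rot: [-0.525, -3.097, 0.0]
force: [-0.3, -0.4, -0.6]
width: 0.131
gripper_force: 30.0
```

```bash
python3 -c "
from h import *
togo([.6305,.140,.1],-.34+np.pi/2)"
```

```text
t 10.95 pos [0.631  0.1401 0.0974] yawY 1.235 go [ 0.0004 -0.0003 -0.0026] turn 0.004 j7 1.25 tilt [-0. -0. -1.] F [-0.3 -0.4 -0.6]
```

Scaled: 0.001 m is 0.02.

>>> {"op": "nudge_tcp", "data": {
  "rows": [
    [[0,0,0.02,0,0],[0,0,0.02,0,0],[0,0,0.02,0,0],[0,0,0,0,0]]
  ]
}}

```text
clock: 11.35
position: [0.631, 0.1401, 0.0943]
ee_rot: [-0.525, -3.097, 0.0]
force: [-0.1, 0.1, -0.8]
width: 0.128
gripper_force: 30.0
```

>>> {"op": "nudge_tcp", "data": {
  "rows": [
    [[0,0,0.02,0,0],[0,0,0.02,0,0],[0,0,0,0,0]]
  ]
}}

```text
clock: 11.65
position: [0.631, 0.1401, 0.0924]
ee_rot: [-0.525, -3.097, 0.0]
force: [0.9, -0.3, -1.1]
width: 0.13
gripper_force: 30.0
```

The blade is about 7 mm into the slot with no contact force. Turn clockwise.

Units first: shifts go in shares of 50 mm and turns go in shares of 180 degrees. So 0.1 rad / 3.1416 = 0.0318.

>>> {"op": "nudge_tcp", "data": {
  "rows": [
    [[0,0,0,0.0318,0],[0,0,0,0.0318,0],[0,0,0,0.0318,0],[0,0,0,0.0318,0],[0,0,0,0.0318,0],[0,0,0,0,0]]
  ],
  "grip_n": 40
}}

```text
clock: 12.25
position: [0.6304, 0.1389, 0.0923]
ee_rot: [-1.28, -2.869, 0.003]
force: [-3.4, -3.0, 2.0]
width: 0.128
gripper_force: 40.0
```

```bash
python3 -c "
from h import *
togo([.631,.1401,.0925],-.24);print(arm.observe()['ft_torque'])"
```

```text
t 12.25 pos [0.6304 0.1389 0.0923] yawY 0.732 go [ 0.0005  0.0013 -0.0002] turn 0.972 j7 0.84 tilt [-0.001 -0.002 -1.   ] F [-3.4 -3.   2. ]
[-0.98317752  0.72593317  0.12063578]
```

Scaled: 0.1 rad / 3.1416 = 0.0318.

>>> {"op": "nudge_tcp", "data": {
  "rows": [
    [[0,0,0,0.0318,0],[0,0,0,0.0318,0],[0,0,0,0.0318,0],[0,0,0,0.0318,0],[0,0,0,0.0318,0],[0,0,0,0.0318,0],[0,0,0,0,0]]
  ]
}}

```text
clock: 12.95
position: [0.6297, 0.139, 0.0921]
ee_rot: [-2.069, -2.363, 0.005]
force: [-5.3, -3.6, 1.3]
width: 0.13
gripper_force: 40.0
```

```bash
python3 -c "
from h import *
togo([.6304,.1389,.0925],-.24);print(arm.observe()['ft_torque'])"
```

```text
t 12.95 pos [0.6297 0.139  0.0921] yawY 0.132 go [-0.0002  0.0007 -0.0004] turn 0.372 j7 0.35 tilt [-0.003 -0.002 -1.   ] F [-5.3 -3.6  1.3]
[-0.98296357  1.31797709  0.01890229]
```

Scaled: 0.1 rad / 3.1416 = 0.0318.

>>> {"op": "nudge_tcp", "data": {
  "rows": [
    [[0,0,0,0.0318,0],[0,0,0,0.0318,0],[0,0,0,0.0318,0],[0,0,0,0.0159,0],[0,0,0,0,0],[0,0,0,0,0]]
  ]
}}

```text
clock: 13.55
position: [0.6295, 0.1398, 0.0919]
ee_rot: [-2.444, -1.971, 0.004]
force: [-4.9, -2.9, -0.6]
width: 0.127
gripper_force: 40.0
```

```bash
python3 -c "
from h import *
togo([.6304,.1389,.0925],-.24);print(arm.observe()['ft_torque'])"
```

```text
t 13.55 pos [0.6295 0.1398 0.0919] yawY -0.214 go [-0.0007  0.001  -0.0006] turn 0.026 j7 0.06 tilt [-0.003 -0.001 -1.   ] F [-4.9 -2.9 -0.6]
[-0.7937175   1.27037811  0.01825081]
```

Scaled: 0.03 rad / 3.1416 = 0.0095.

>>> {"op": "nudge_tcp", "data": {
  "rows": [
    [[0,0,0,0.0095,0],[0,0,0,0.0095,0],[0,0,0,0,0]]
  ]
}}

```text
clock: 13.85
position: [0.6296, 0.1399, 0.0919]
ee_rot: [-2.503, -1.896, 0.004]
force: [-4.6, -2.0, -0.4]
width: 0.124
gripper_force: 40.0
```

```bash
python3 -c "
from h import *
togo([.6304,.1389,.0925],-.24);print(arm.observe()['ft_torque'])"
```

```text
t 13.85 pos [0.6296 0.1399 0.0919] yawY -0.274 go [-0.0007  0.0011 -0.0006] turn -0.034 j7 0.01 tilt [-0.003 -0.    -1.   ] F [-4.6 -2.  -0.4]
[-0.65170119  1.31436179  0.01472311]
```

>>> {"op": "nudge_tcp", "data": {
  "rows": [
    [[0,0,0,0.0095,0],[0,0,0,0.0095,0],[0,0,0,0,0]]
  ]
}}

```text
clock: 14.15
position: [0.6295, 0.1399, 0.0919]
ee_rot: [-2.559, -1.821, 0.005]
force: [-5.2, -3.1, -0.1]
width: 0.13
gripper_force: 40.0
```

```bash
python3 -c "
from h import *
togo([.6304,.1389,.0925],-.24);print(arm.observe()['ft_torque'])"
```

```text
t 14.15 pos [0.6295 0.1399 0.0919] yawY -0.334 go [-0.0007  0.0012 -0.0006] turn -0.094 j7 -0.04 tilt [-0.003 -0.    -1.   ] F [-5.2 -3.1 -0.1]
[-0.72831668  1.43764732  0.25095651]
```

Torque has risen to 0.25 N m, so the cam is at its stop. Press slightly more, back off the play, and lift straight out.

Scaled: -0.06 rad / 3.1416 = -0.0191.

>>> {"op": "nudge_tcp", "data": {
  "rows": [
    [[0,0,0,0.0095,0],[0,0,0,0,0],[0,0,0,-0.0191,0],[0,0,0,-0.0159,0],[0,0,0,0,0]]
  ]
}}

```text
clock: 14.65
position: [0.6299, 0.1404, 0.092]
ee_rot: [-2.482, -1.923, 0.003]
force: [-5.3, -1.7, -1.4]
width: 0.129
gripper_force: 40.0
```

```bash
python3 -c "
from h import *
togo([.6304,.1389,.0925],-.24);print(arm.observe()['ft_torque'])"
```

```text
t 14.65 pos [0.6299 0.1404 0.092 ] yawY -0.253 go [-0.0013  0.0009 -0.0005] turn -0.013 j7 0.03 tilt [-0.002  0.001 -1.   ] F [-5.3 -1.7 -1.4]
[-0.43656327  1.33488991  0.08247053]
```

>>> {"op": "nudge_tcp", "data": {
  "rows": [
    [[0,0,-0.1,0,0],[0,0,-0.2,0,0],[0,0,-0.2,0,0],[0,0,-0.4,0,0],[0,0,-0.4,0,0],[0,0,0,0,0],[0,0,0,0,0]]
  ]
}}

```text
clock: 15.35
position: [0.632, 0.1403, 0.1586]
ee_rot: [2.485, 1.92, 0.004]
force: [-0.4, -0.1, -0.6]
width: 0.125
gripper_force: 40.0
```

```bash
python3 - <<'E'
from h import *
togo([.4912,-.3022,.15],.335);print(arm.observe()['ft_torque'])
cv2.imwrite("pics/l_top.png",camrig.get_image("top")["image"]);d=camrig.get_image("side")["image"];cv2.imwrite("pics/l_side.png",d)
E
```

```text
t 15.35 pos [0.632  0.1403 0.1586] yawY -0.255 go [-0.4637 -0.0246  0.0079] turn -0.59 j7 -0.02 tilt [ 0.002  0.001 -1.   ] F [-0.4 -0.1 -0.6]
[-0.14302051  0.04897556  0.01543089]
```

Scaled: -0.0464 m is -0.928, -0.0025 m is -0.05.

>>> {"op": "nudge_tcp", "data": {
  "rows": [
    [[-0.928,-0.05,0,0,0],[-0.928,-0.05,0,0,0],[-0.928,-0.05,0,0,0],[-0.928,-0.05,0,0,0],[-0.928,-0.05,0,0,0],[-0.928,-0.05,0,0,0],[-0.928,-0.05,0,0,0],[-0.928,-0.05,0,0,0],[-0.928,-0.05,0,0,0],[-0.928,-0.05,0,0,0]]
  ]
}}

```text
clock: 16.45
position: [0.4889, -0.3038, 0.1569]
ee_rot: [-2.485, -1.921, 0.0]
force: [1.1, 0.6, -1.2]
width: 0.126
gripper_force: 40.0
```

>>> {"op": "nudge_tcp", "data": {
  "rows": [
    [[0,0,0,-0.0471,0],[0,0,0,-0.0471,0],[0,0,0,-0.0471,0],[0,0,0,-0.0465,0],[0,0,0,0,0],[0,0,0,0,0]]
  ]
}}

```text
clock: 17.05
position: [0.4896, -0.3024, 0.1571]
ee_rot: [-1.825, -2.556, -0.0]
force: [0.1, 0.6, 0.3]
width: 0.13
gripper_force: 40.0
```

```bash
python3 - <<'E'
from h import *
togo([.4912,-.3022,.065],.335)
cv2.imwrite("pics/m_side.png",camrig.get_image("side")["image"])
E
```

```text
t 17.05 pos [ 0.4896 -0.3024  0.1571] yawY 0.33 go [-0.0004  0.0016  0.0921] turn -0.005 j7 1.19 tilt [-0.     0.001 -1.   ] F [0.1 0.6 0.3]
```

Scaled: 0.03 m is 0.6, 0.025 m is 0.5, -0.005 rad / 3.1416 = -0.0016.

>>> {"op": "nudge_tcp", "data": {
  "rows": [
    [[0,0.032,0.6,-0.0016,0],[0,0,0.6,0,0],[0,0,0.5,0,0],[0,0,0.14,0,0],[0,0,0,0,0],[0,0,0,0,0]]
  ]
}}

```text
clock: 17.7
position: [0.4918, -0.3026, 0.0665]
ee_rot: [1.814, 2.563, -0.0]
force: [-0.3, 0.1, -1.1]
width: 0.127
gripper_force: 40.0
```

>>> {"op": "nudge_tcp", "data": {
  "rows": [
    [[0,0,0.08,0,0],[0,0,0.08,0,0],[0,0,0.08,0,0],[0,0,0,0,0]]
  ]
}}

```text
clock: 18.1
position: [0.4911, -0.3017, 0.0531]
ee_rot: [-1.813, -2.565, -0.0]
force: [0.8, 0.4, -1.4]
width: 0.126
gripper_force: 40.0
```

```bash
python3 -c "
from h import *
togo([.4912,-.3022,.0265],.335)"
```

```text
t 18.1 pos [ 0.4911 -0.3017  0.0531] yawY 0.34 go [-0.0005 -0.0001  0.0266] turn 0.005 j7 1.3 tilt [-0.  0. -1.] F [ 0.8  0.4 -1.4]
```

Scaled: 0.006 m is 0.12, 0.003 m is 0.06.

>>> {"op": "nudge_tcp", "data": {
  "rows": [
    [[0,0,0.12,0,0],[0,0,0.12,0,0],[0,0,0.12,0,0],[0,0,0.06,0,0],[0,0,0,0,0]]
  ]
}}

```text
clock: 18.6
position: [0.4909, -0.3018, 0.0319]
ee_rot: [-1.813, -2.564, 0.0]
force: [-0.3, -0.4, -0.6]
width: 0.122
gripper_force: 40.0
```

>>> {"op": "nudge_tcp", "data": {
  "rows": [
    [[0,0,0.04,0,0],[0,0,0.04,0,0],[0,0,0.02,0,0],[0,0,0,0,0]]
  ]
}}

```text
clock: 19.0
position: [0.4913, -0.3019, 0.0274]
ee_rot: [-1.814, -2.565, -0.0]
force: [0.0, 1.1, -0.8]
width: 0.129
gripper_force: 40.0
```

Scaled: 0.0008 m is 0.016.

>>> {"op": "nudge_tcp", "data": {
  "rows": [
    [[0,0,0.016,0,0],[0,0,0,0,0.1],[0,0,0,0,0.3],[0,0,0,0,0.5],[0,0,0,0,0.5],[0,0,0,0,0.5],[0,0,0,0,0.5]]
  ]
}}

```text
clock: 19.7
position: [0.4913, -0.302, 0.0267]
ee_rot: [1.814, 2.565, 0.0]
force: [0.4, 0.7, 1.0]
width: 0.483
gripper_force: 0.0
```

>>> {"op": "nudge_tcp", "data": {
  "rows": [
    [[0,0,-0.6,0,0.5],[0,0,-0.8,0,0.5],[0,0,-0.8,0,0.5],[0,0,-0.4,0,0.5],[0,0,0,0,0.5]]
  ]
}}

```text
clock: 20.2
position: [0.4928, -0.3033, 0.1598]
ee_rot: [1.811, 2.561, 0.002]
force: [-0.4, -0.1, -0.7]
width: 0.498
gripper_force: 0.0
```

```bash
python3 - <<'E'
from h import *
togo([.482,.067,.15],.6745-np.pi/2)
a=camrig.get_image("side")["image"];cv2.imwrite("pics/n_side.png",a);cv2.imwrite("pics/n_top.png",camrig.get_image("top")["image"])
b=cv2.imread("pics/side0.png")
d=cv2.absdiff(a,b)[165:210,335:385].max(2);print("changed px around stand",(d>40).sum())
E
```

```text
t 20.2 pos [ 0.4928 -0.3033  0.1598] yawY 0.34 go [0.3527 0.1132 0.009 ] turn 1.236 j7 1.2 tilt [ 0.005 -0.002 -1.   ] F [-0.4 -0.1 -0.7]
changed px around stand 104
```

Scaled: 0.0441 m is 0.882, 0.01415 m is 0.283.

>>> {"op": "nudge_tcp", "data": {
  "rows": [
    [[0.882,0.283,0,0,0.5],[0.882,0.283,0,0,0.5],[0.882,0.283,0,0,0.5],[0.882,0.283,0,0,0.5],[0.882,0.283,0,0,0.5],[0.882,0.283,0,0,0.5],[0.882,0.283,0,0,0.5],[0.882,0.283,0,0,0.5],[0,0,0,0,0.5]]
  ]
}}

```text
clock: 21.2
position: [0.4789, 0.0756, 0.155]
ee_rot: [-1.799, -2.572, 0.002]
force: [-0.5, -0.1, -0.1]
width: 0.5
gripper_force: 0.0
```

>>> {"op": "nudge_tcp", "data": {
  "rows": [
    [[0,0,0,0.0437,0.5],[0,0,0,0.0437,0.5],[0,0,0,0.0437,0.5],[0,0,0,0.0437,0.5],[0,0,0,0.0437,0.5],[0,0,0,0.0437,0.5],[0,0,0,0.0437,0.5],[0,0,0,0.0437,0.5],[0,0,0,0.0437,0.5],[0,0,0,0,0.5]]
  ]
}}

```text
clock: 22.2
position: [0.4796, 0.0679, 0.1556]
ee_rot: [2.965, 1.036, -0.004]
force: [-0.4, -0.0, 0.5]
width: 0.502
gripper_force: 0.0
```

```bash
python3 - <<'E'
from h import *
togo([.482,.067,.05],.6745-np.pi/2)
g=cv2.cvtColor(cv2.imread("pics/n_side.png"),cv2.COLOR_BGR2GRAY)
# cam slot / dial locations, side view
C=lambda u,v:(200+(u+.5)/4-.5,200+(v+.5)/4-.5)
a,b=ray("side",C(484,203),.0965),ray("side",C(578,180),.0965);print(a,b,(a+b)/2,np.arctan2(*(a-b)[1::-1]))
E
```

```text
t 22.2 pos [0.4796 0.0679 0.1556] yawY -0.898 go [0.0016 0.0021 0.1056] turn -0.002 j7 -0.57 tilt [-0.002 -0.002 -1.   ] F [-0.4 -0.   0.5]
[0.49794496 0.08213493 0.0965    ] [0.46377237 0.05819238 0.0965    ] [0.48085867 0.07016365 0.0965    ] 0.6111526830394121
```

Scaled: 0.03 m is 0.6, 0.025 m is 0.5.

>>> {"op": "nudge_tcp", "data": {
  "rows": [
    [[0.032,0.04,0.6,0,0.5],[0,0,0.6,0,0.5],[0,0,0.5,0,0.5],[0,0,0.2,0,0.5],[0,0,0.08,0,0.5],[0,0,0,0,0.5]]
  ]
}}

```text
clock: 22.85
position: [0.4831, 0.0676, 0.058]
ee_rot: [2.964, 1.042, 0.0]
force: [-0.3, -0.3, -0.3]
width: 0.5
gripper_force: 0.0
```

>>> {"op": "nudge_tcp", "data": {
  "rows": [
    [[0,0,0.04,0,0.5],[0,0,0.04,0,0.5],[0,0,0.04,0,0.5],[0,0,0,0,0.5]]
  ]
}}

```text
clock: 23.25
position: [0.4829, 0.068, 0.0518]
ee_rot: [-2.964, -1.041, -0.0]
force: [-0.9, -0.7, -0.1]
width: 0.499
gripper_force: 0.0
```

```bash
python3 -c "
from h import *
togo([.4815,.068,.05],.66-np.pi/2)"
```

```text
t 23.25 pos [0.4829 0.068  0.0518] yawY -0.895 go [-0.0011 -0.0009  0.0018] turn 0.015 j7 -0.41 tilt [ 0.  0. -1.] F [-0.9 -0.7 -0.1]
```

Scaled: 0.002 m is 0.04, -0.0005 m is -0.01, 0.01 rad / 3.1416 = 0.0032.

>>> {"op": "nudge_tcp", "data": {
  "rows": [
    [[-0.01,0,0.04,0.0032,0.5],[0,0,0,0,0.3],[0,0,0,0,0.2],[0,0,0,0,0.1],[0,0,0,0,0],[0,0,0,0,0],[0,0,0,0,0],[0,0,0,0,0]]
  ],
  "grip_n": 30
}}

```text
clock: 24.05
position: [0.4818, 0.0695, 0.0497]
ee_rot: [-2.966, -1.026, 0.001]
force: [-3.5, 6.0, 5.8]
width: 0.149
gripper_force: 30.0
```

```bash
python3 -c "
from h import *
togo([.4815,.068,.05],.66-np.pi/2)"
```

```text
t 24.05 pos [0.4818 0.0695 0.0497] yawY -0.904 go [-0.0011  0.001  -0.0003] turn 0.006 j7 -0.41 tilt [-0.002  0.003 -1.   ] F [-3.5  6.   5.8]
```

Scaled: -0.003 m is -0.06, -0.002 m is -0.04.

>>> {"op": "nudge_tcp", "data": {
  "rows": [
    [[0,-0.04,0,0,0],[0,0,-0.06,0,0],[0,0,-0.06,0,0],[0,0,-0.04,0,0],[0,0,-0.02,0,0],[0,0,0,0,0]]
  ],
  "grip_n": 40
}}

```text
clock: 24.65
position: [0.4816, 0.0694, 0.059]
ee_rot: [-2.969, -1.026, -0.001]
force: [2.7, 4.2, -0.7]
width: 0.151
gripper_force: 40.0
```

```bash
python3 -c "
from h import *
togo([.4815,.068,.0595],.66-np.pi/2)"
```

```text
t 24.65 pos [0.4816 0.0694 0.059 ] yawY -0.906 go [-0.001   0.001  -0.0005] turn 0.005 j7 -0.43 tilt [ 0.001  0.001 -1.   ] F [ 2.7  4.2 -0.7]
```

Scaled: 0.1 rad / 3.1416 = 0.0318.

>>> {"op": "nudge_tcp", "data": {
  "rows": [
    [[0,0,0,0.0318,0],[0,0,0,0.0318,0],[0,0,0,0.0318,0],[0,0,0,0.0318,0],[0,0,0,0,0]]
  ]
}}

```text
clock: 25.15
position: [0.4822, 0.0683, 0.0591]
ee_rot: [3.113, 0.411, 0.002]
force: [4.5, 0.5, -0.5]
width: 0.146
gripper_force: 40.0
```

```bash
python3 -c "
from h import *
togo([.4815,.068,.0595],-.118-np.pi/2)"
```

```text
t 25.15 pos [0.4822 0.0683 0.0591] yawY -1.308 go [-0.0007  0.0001 -0.0004] turn 0.381 j7 -0.73 tilt [ 0.002 -0.001 -1.   ] F [ 4.5  0.5 -0.5]
```

>>> {"op": "nudge_tcp", "data": {
  "rows": [
    [[0,0,0,0.0318,0],[0,0,0,0.0318,0],[0,0,0,0.0318,0],[0,0,0,0.0271,0],[0,0,0,0,0],[0,0,0,0,0]]
  ]
}}

```text
clock: 25.75
position: [0.4822, 0.0672, 0.0591]
ee_rot: [3.134, -0.186, 0.003]
force: [4.8, -4.6, -2.7]
width: 0.151
gripper_force: 40.0
```

```bash
python3 -c "
from h import *
togo([.4815,.068,.0595],-.118-np.pi/2);print(arm.observe()['ft_torque'])"
```

```text
t 25.75 pos [0.4822 0.0672 0.0591] yawY -1.689 go [-0.0008 -0.0007 -0.0004] turn -0.0 j7 -1.03 tilt [ 0.002 -0.003 -1.   ] F [ 4.8 -4.6 -2.7]
[-1.00336592 -0.95172812 -0.05402285]
```

Now push home slowly.

Scaled: 0.002 m is 0.04, 0.001 m is 0.02.

>>> {"op": "nudge_tcp", "data": {
  "rows": [
    [[0,0,0.04,0,0],[0,0,0.04,0,0],[0,0,0.04,0,0],[0,0,0.02,0,0],[0,0,0,0,0]]
  ]
}}

```text
clock: 26.25
position: [0.4822, 0.0672, 0.0523]
ee_rot: [3.134, -0.186, 0.003]
force: [4.4, -4.4, -0.0]
width: 0.148
gripper_force: 40.0
```

>>> {"op": "nudge_tcp", "data": {
  "rows": [
    [[0,0,0.02,0,0],[0,0,0.02,0,0],[0,0,0.02,0,0],[0,0,0,0,0],[0,0,0,0,0]]
  ]
}}

```text
clock: 26.75
position: [0.4823, 0.0672, 0.0497]
ee_rot: [3.135, -0.186, 0.004]
force: [1.7, -3.8, 6.7]
width: 0.149
gripper_force: 40.0
```

```bash
python3 -c "
from h import *
togo([.4815,.068,.0497],-.118-np.pi/2);print(arm.observe()['ft_torque'])"
```

```text
t 26.75 pos [0.4823 0.0672 0.0497] yawY -1.689 go [-0.0009 -0.0007 -0.    ] turn -0.001 j7 -1.02 tilt [ 0.002 -0.002 -1.   ] F [ 1.7 -3.8  6.7]
[-0.94735177 -0.26353135  0.02842112]
```

Scaled: 0.001 m is 0.02.

>>> {"op": "nudge_tcp", "data": {
  "rows": [
    [[0,0,0.02,0,0],[0,0,0.02,0,0],[0,0,0,0,0]]
  ]
}}

```text
clock: 27.05
position: [0.4827, 0.0673, 0.0492]
ee_rot: [-3.135, 0.187, -0.004]
force: [-5.3, -2.1, 36.7]
width: 0.149
gripper_force: 40.0
```

>>> {"op": "nudge_tcp", "data": {
  "rows": [
    [[0,0,0.02,0,0],[0,0,0,0,0],[0,0,0,0,0]]
  ]
}}

```text
clock: 27.35
position: [0.483, 0.0673, 0.0487]
ee_rot: [-3.135, 0.187, -0.005]
force: [-7.2, -0.6, 44.3]
width: 0.147
gripper_force: 40.0
```

It's firmly home (44 N against the stop at the starting height). Release, rise and check.

Scaled: -0.002 m is -0.04.

>>> {"op": "nudge_tcp", "data": {
  "rows": [
    [[0,0,-0.04,0,0],[0,0,0,0,0.2],[0,0,0,0,0.4],[0,0,0,0,0.5],[0,0,0,0,0.5],[0,0,0,0,0.5]]
  ]
}}

```text
clock: 27.95
position: [0.4809, 0.0691, 0.0475]
ee_rot: [3.136, -0.188, -0.001]
force: [-0.4, 1.0, 0.2]
width: 0.478
gripper_force: 0.0
```

>>> {"op": "nudge_tcp", "data": {
  "rows": [
    [[0,0,-0.4,0,0.5],[0,0,-0.8,0,0.5],[0,0,-0.8,0,0.5],[0,0,-0.8,0,0.5],[-0.8,0,0,0,0.5],[-0.8,0,0,0,0.5],[-0.8,0,0,0,0.5],[-0.8,0,0,0,0.5],[0,0,0,0,0.5],[0,0,0,0,0.5]]
  ]
}}

```text
clock: 28.95
position: [0.3524, 0.0864, 0.1899]
ee_rot: [-3.135, 0.186, 0.038]
force: [0.5, 0.7, 0.6]
width: 0.501
gripper_force: 0.0
```

```bash
python3 - <<'E'
from h import *
togo([.4815,.068,.0497],-.118-np.pi/2)
t=camrig.get_image("top")["image"];s=camrig.get_image("side")["image"]
cv2.imwrite("pics/z_top.png",t);cv2.imwrite("pics/z_side.png",s)
r=lambda im,x,y,w,h,k:cv2.resize(im[y:y+h,x:x+w],None,fx=k,fy=k,interpolation=cv2.INTER_CUBIC)
c=np.zeros((600,800,3),np.uint8)
c[:300,:400]=r(s,200,200,200,150,2);c[:300,400:800]=r(s,310,120,100,75,4)
c[300:600,:300]=r(t,200,145,150,150,2);c[300:580,400:680]=r(t,447,217,70,70,4)
cv2.imwrite("pics/final.png",c)
E
```

```text
t 28.95 pos [0.3524 0.0864 0.1899] yawY -1.69 go [0.1337 0.0029 0.137 ] turn -0.001 j7 -2.17 tilt [-0.024  0.002 -1.   ] F [0.5 0.7 0.6]
```

View pics/final.png

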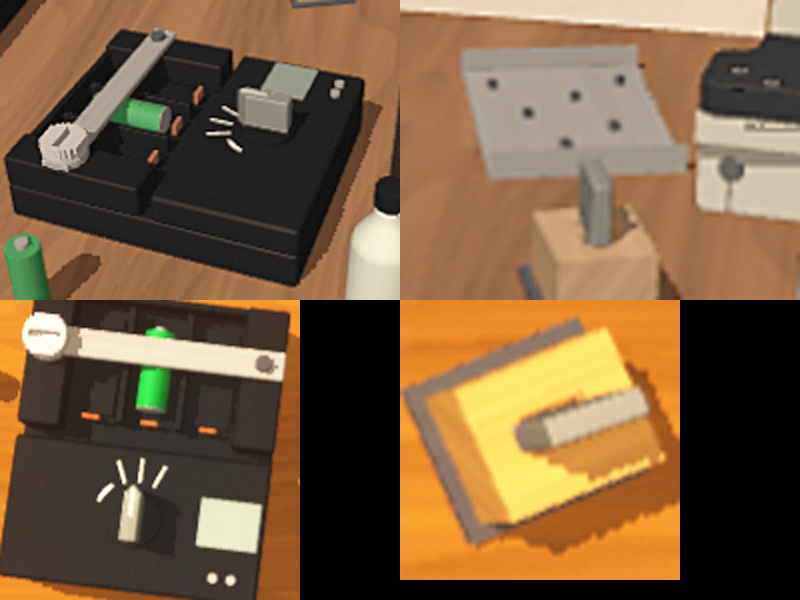

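The cam slot at (45,333) lines up with the bar, the dial points at the middle bay's cell at (133,510), and the key stands upright in its stand. Handing in.

>>> {"op": "nudge_tcp", "data": {
  "rows": [
    [[0,0,0,0,0.5],[0,0,0,0,0.5]]
  ]
}}

```text
clock: 29.25
position: [0.3531, 0.0846, 0.1897]
ee_rot: [3.129, -0.194, -0.036]
force: [0.2, 0.3, -0.4]
width: 0.501
gripper_force: 0.0
```

```bash
python3 -c "
from cell import arm, camrig
print(arm.sign_off())"
```

```text
the job is handed in; nothing more can be done
None
```

I handed in the job at 29.3 s: the last pictures show the cam seated, the key upright in its stand and the dial aimed at the middle bay's cell, and the dial stopped hard at its home height; sign-off returned no verdict.

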